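# Cover the tea mug, then open the safety-capped stain remover

## Robot

A 7-joint arm with a two-finger parallel gripper is mounted at the origin on the work surface. World frame = base frame: x ahead of the robot, y to its left, z up, the work surface at z = 0. Lengths are in m, angles in rad, forces in N, time in s.
With the tool pointing down it reaches from about 0.4 to 0.85 m from the base axis. Payload 10.4 kg.
Tool frame: the origin (TCP) lies midway between the tips of the shut fingers; the grasp point (between the pads) lies 19 mm behind it (ctrl.grip_point_offset is the z of the grasp point in the tool frame, in m); z points along the fingers, y is the direction in which the jaws open and shut (so a half turn about z gives the same grasp; the last joint's range is limited). The gripper opens to 85 mm and grips with 20 to 120 N. Pads are 22 mm wide; open, the fingers measure 114 mm over their backs; the gripper's body (76 mm by 85 mm) begins 54 mm behind the grasp point. The pads swing forward as they close: fully open they stand 13 mm farther back than shut.
Start: joints at [-1.28, 0.332, -0.065, 1.46, 0.022, 1.35, -0.088], TCP at [0.193, 0.595, 0.231] pointing down, gripper open.
Joint ranges: [-2.6, 2.6], [-0.5, 2.12], [-1.47, 1.34], [0.16, 2.42], [-1.27, 4.41], [0.06, 2.06], [-2.6, 2.6]. Speed limits (rad/s): [2.22, 2.22, 2.79, 2.79, 3.14, 3.14, 3.14].

## Interface

Orientations are given as a unit quaternion [w, x, y, z].
In Python, from rig import ctrl gives the robot as it stands.
- The arm moves only by the tool drive_tool, never from a script. Its argument "commands" is a list that holds one entry, the list of rows, each a list of 5 numbers: the finger opening in mm, from 0 to 85.4, then the shift along the world's x, y, z in units of 50 mm (1.0 is 50 mm), then the turn about the world's z in units of 6 degrees (1.0 is 6 degrees). A call has 1 to 20 rows; each row is the pose to reach, as a shift and turn from the pose commanded when the call began; what a row does not reach only later rows make up. A row lasts 1/10 s, in which the tool goes at most 50 mm and 8.59 degrees, less where a joint would pass 70% of its speed; a pose out of reach is approached as far as the arm can. A call with a gripper value outside its range is refused whole. The fingers move at their own pace and stop on an object; "squeeze" is the grip in N (left out, the last holds). Time passes only in rows, so rows that repeat a pose let the fingers close. It gives the time, the measured TCP pose, the force and the opening at its end, in the units of the state.
- ctrl.state(): the state, without advancing time (a new reading comes with each control period).
- ctrl.camera(name): name is "side" or "top" or "wrist"; returns the picture (384x512x3 uint8, red, green, blue); there is no depth.
- ctrl.get_calibration(name): a dict with "fx", "fy", "cx", "cy" (pixels), "xyz" and "orientation" of the camera in the world; the wrist camera has in their place "T_tool_cam" (4x4, takes a point from camera to tool coordinates, whose origin is the TCP and whose axes are the flange's). Camera axes: x right, y up, looking along -z (the intrinsics and any distortion apply to the point x, -y, -z); pixel columns grow to the right and rows downward; lengths in m; the calibration is good to about 2 mm. A picture is of the moment at which its call begins: read the wrist's pose just before it. get_calibration takes no time and is no camera call.
- ctrl.finish_job(): hands the job in, once; it reports no verdict.
Trained networks look in the newest picture that a camera, given by its name, has taken for a name from the list of things; names that differ only in an ending like _2 or _b are one class to them, and where a whole thing is asked for, a point or a joint stands for the part that bears it (a point fixed in the world has none). Each returns a list of dicts, best first, with "confidence" (0 to 1); they miss things now and then, are a little off and sometimes report something else, mostly with a low value. They report only what shows in the picture. A call takes as long as a camera call. They do not tell look-alikes from the thing itself.
- ctrl.regions_of(query, camera): "pixels" (384x512 bool, what is visible of it) and "bbox" ([left, top, right, bottom] in pixels, round what is visible of it).
- ctrl.landmark_of(query, camera): "xy" ([column, row] in pixels: a listed point, or the origin of a listed thing).
The state is a dict: "time_s": time; "qpos": joint angles; "qvel": joint speeds; "joint_torque": joint torques, N m; "position": TCP position; "ee_rot": TCP orientation; "force": force on the tool from outside, world axes, zero at the start; "wrist_torque": the same for the moment, N m; "width": opening from 0.0 (shut) to 1.0 (fully open).
Only numpy, scipy, OpenCV 4.12 (cv2) and the standard library are available. Lean on these libraries where they do the work, as an engineer would, in place of code of your own. Each camera call takes 0.05 s, during which the arm holds its last target.

## Task

The stain remover on the dresser gives off fumes, so first cover the tea mug with its wooden lid, seated level on the rim, and let go of it. Then open the stain remover: push its safety cap down, keep it down while twisting it anticlockwise about 60 degrees until it comes free, and lift it straight up. Finish while still holding the cap, upright and still, about 8 cm above the bottle's neck; leave the lotion bottle, carton and hairbrush where they are.

Things in the scene. Friction and masses are not known exactly. Their poses are not given: they have to be found in the camera images.
- mug_lid: Loose round lid of pale wood, 70 g, lying on the dresser with its dark knob up. Origin: centre of its underside, z up. From there up: a plug 62 mm across and 6 mm high (goes inside the mug's mouth), a disc 92 mm across from 6 to 12 mm, a round knob 22 mm across from 12 to 38 mm, to be gripped from above.
- mug: White ceramic mug, 80 mm across at the rim, 90 mm tall, wall 4 mm, open top, loose, about 320 g; the handle sticks out some 35 mm along its own +y. Origin: centre of its underside, z up. With the lid seated, the lid's origin is 84 mm above this origin.
- mug_rim (a point): Centre of the mug's mouth, at rim height (90 mm above the mug's underside).
- bottle: Square green plastic bottle 78 mm wide, fast in a square wooden holder 94 mm wide and 45 mm high fixed to the dresser: it cannot move or turn. Origin: centre of the underside, z up. Square part up to 80 mm, shoulder narrowing to the 32 mm neck at 98 mm; the closed cap covers 120 to 150 mm.
- cap: White ribbed round cap, 48 mm across, 30 mm tall, closed top, 30 g, a loose part locked on the neck at the start. Origin: centre of its lower edge, z up, 120 mm above the bottle's origin when closed; its x axis is then parallel to the bottle's. Grip it firmly (about 45 N) across its sides from above, any direction; the neck is bare for 22 mm below it.
- neck_spring (a joint): Spring in the neck under the cap: how far the cap is pushed down, 0 to 0.006 m, about 5 N at first, 9 N at the stop. Two lugs in the cap sit under ribs of the neck. Pushed down 4 mm or more, the cap turns anticlockwise seen from above; at 40 to 80 degrees (aim for 60, stop at 84) it is free and lifts straight out. Clockwise is blocked.
- lotion: Bystander: white round bottle, 52 mm across, 120 mm tall, ordinary grey cap. Origin: centre of its underside.
- carton: Bystander: flat cardboard box 60 x 100 x 35 mm. Origin: centre of its underside.
- hairbrush: Bystander: dark wooden hairbrush lying bristles down, handle along its own -x, about 205 mm long, 55 mm wide, 32 mm high. Origin: under the root of its handle, at the dresser top.
Not all that is in view belongs to the job. What is shaped like the bottle but red is not meant.

How it is judged:
On the way, in this order (a step that is already met when the one before it is completed fails the run):
1. the lid sits level on the mug's rim and is let go, the cap still locked on the bottle (z of mug_lid in the frame of mug between 0.08 and 0.088 m and horizontal distance between mug_lid and mug_rim below 0.008 m and angle between each of mug_lid, mug's own z axis and vertical below 0.06 rad and height (world z) of mug below 0.006 m and contact force between the arm and mug_lid below 0.1 N and z of cap in the frame of bottle between 0.118 and 0.124 m and angle between the x axis of cap and the x axis of bottle, either way round below 0.25 rad), for 0.2 s.
2. the cap is pushed down at least 3 mm, not yet turned (z of cap in the frame of bottle below 0.117 m and angle between the x axis of cap and the x axis of bottle, either way round below 0.35 rad), for 0.02 s.
3. the cap, still on the neck, is turned more than 30 degrees (z of cap in the frame of bottle below 0.126 m and angle between the x axis of cap and the x axis of bottle, either way round above 0.52 rad), for 0.02 s.
At the end, for the whole second after the job is handed in: Fingers hold the cap still, clear of the bottle, 40 to 140 mm above its closed height, within 30 mm of the bottle's axis, tilted under 0.2 rad; the lid sits untouched on the upright, standing mug, plug inside the rim, within 8 mm of centred and 0.06 rad of level (z of mug_lid in the frame of mug between 0.08 and 0.088 m and horizontal distance between mug_lid and mug_rim below 0.008 m and angle between each of mug_lid, mug's own z axis and vertical below 0.06 rad and height (world z) of mug below 0.006 m and contact force between the arm and mug_lid below 0.1 N and z of cap in the frame of bottle between 0.16 and 0.26 m and horizontal distance between cap and bottle below 0.03 m and angle between cap's own z axis and vertical below 0.2 rad and contact force between the fingers and cap above 1 N and contact force between cap and bottle below 0.05 N and linear speed of cap below 0.03 m/s); the arm keeps its last pose, push and grip.
It fails at once if a bystander (lotion, carton, hairbrush) is moved more than 30 mm (distance of any of lotion, carton, hairbrush from where it was at the start of the episode above 0.03 m).
It fails at once if the mug is tipped more than 0.35 rad (angle between mug's own z axis and vertical above 0.35 rad).
It also fails if it takes over 53 s, if anything falls off the work surface, if the arm or the gripper's body presses on something with over 40 N, if the wrist force passes 120 N, or if a joint passes its speed limit or range.

## Working session

There is one attempt and no reset: what is moved stays moved. The work goes in short steps, Python scripts to look and compute and a tool call to move; the robot and the scene stay as the last step left them, time stands still between calls to the robot, and variables do not carry over. Pictures are saved under pics/ and viewed, and the job is handed in when it is done.

Besides the shell and the picture viewer there is one more tool, called after ">>>" as name(argument=value, ...) on one line, values as JSON. drive_tool: Moves the arm, as the interface text tells. Its arguments: {"type":"object","properties":{"commands":{"type":"array","items":{"type":"array","items":{"type":"array","items":{"type":"number"}}}},"squeeze":{"type":"number"}},"required":["commands"]}

```bash
mkdir -p pics; ls; python3 - <<'E'
from rig import ctrl
import cv2
print(ctrl.state()); print(ctrl.grip_point_offset)
for n in ("side","top"):
    im=ctrl.camera(n); cv2.imwrite(f"pics/{n}0.png",im[:,:,::-1]); print(n,ctrl.get_calibration(n))
    for q in ("mug_lid","mug","mug_rim","bottle","cap","lotion","carton","hairbrush"):
        try:
            print(q,[(round(d["confidence"],2),[round(float(v)) for v in d["bbox"]]) for d in ctrl.regions_of(q,n)][:3], [(round(d["confidence"],2),[round(float(v),1) for v in d["xy"]]) for d in ctrl.landmark_of(q,n)][:3])
        except Exception as e: print(q,e)
print(ctrl.get_calibration("wrist"), ctrl.state()["time_s"])
E
```

```text
pics
{'time_s': 0.0, 'qpos': array([-1.27961425,  0.33285812, -0.06469616,  1.46094708,  0.02160813,
        1.34989299, -0.08853814]), 'qvel': array([-0.00089357,  0.00032125,  0.0011301 , -0.00085449,  0.00019717,
        0.00146087, -0.00153263]), 'joint_torque': array([-2.20717761e-04, -6.25449586e+01,  4.89910331e-02, -3.91602302e+01,
        1.61222764e-02,  1.00458812e-02, -1.65946079e-05]), 'position': array([0.19280544, 0.59412276, 0.23052176]), 'ee_rot': array([-7.29306179e-05,  1.56257474e-01,  9.87716105e-01, -7.01101069e-04]), 'force': array([-0.22083169, -0.95207973,  0.07746285]), 'wrist_torque': array([0.03948575, 0.03876019, 0.03219707]), 'width': 0.9968448288664572}
-0.0187
side {'fx': 492.29968838309134, 'fy': 492.29968838309134, 'cx': 248.31114155989337, 'cy': 188.43929980519346, 'xyz': array([ 0.06429253, -0.77869554,  1.11505146]), 'orientation': array([ 0.88881336,  0.34871801, -0.10480621, -0.27824849])}
mug_lid [(0.9, [168, 159, 196, 178])] [(0.75, [179.9, 169.6])]
mug [(0.95, [215, 193, 245, 238])] []
mug_rim [(0.96, [212, 193, 241, 239]), (0.71, [295, 234, 
[... 1042 characters left out ...]
3, 177, 370, 200])] [(0.69, [359.5, 188.1])]
lotion [(0.68, [103, 160, 134, 180])] [(0.73, [125.8, 170.8])]
carton [(0.58, [273, 126, 308, 152])] [(0.59, [289.1, 140.9])]
hairbrush [(0.58, [404, 166, 422, 238])] [(0.79, [411.8, 196.8])]
{'fx': 288.30111526442215, 'fy': 288.30111526442215, 'cx': 257.5022742817775, 'cy': 186.20461968959896, 'T_tool_cam': array([[ 7.06475167e-05,  9.61995381e-01,  2.73065712e-01,
         6.76788241e-02],
       [ 9.99999931e-01,  3.18686863e-05, -3.70991437e-04,
        -4.31691883e-04],
       [-3.65594294e-04,  2.73065719e-01, -9.61995312e-01,
        -1.43166459e-01],
       [ 0.00000000e+00,  0.00000000e+00,  0.00000000e+00,
         1.00000000e+00]])} 1.7
```

```bash
python3 - <<'E'
import cv2,numpy as np
t=cv2.imread("pics/top0.png");s=cv2.imread("pics/side0.png")
cv2.imwrite("pics/top0c.png",cv2.resize(t[90:300,80:450],None,fx=2.1,fy=2.1,interpolation=cv2.INTER_CUBIC))
cv2.imwrite("pics/side0c.png",cv2.resize(s[80:360,140:420],None,fx=2.1,fy=2.1,interpolation=cv2.INTER_CUBIC))
E
```

```text
(no output)
```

View pics/top0c.png

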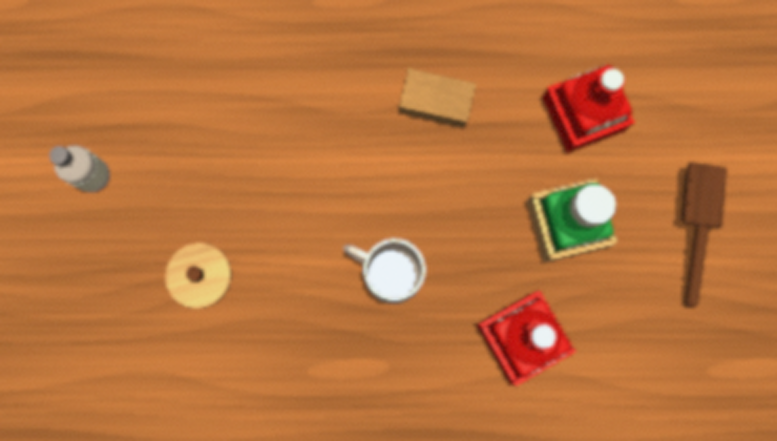

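View pics/side0c.png

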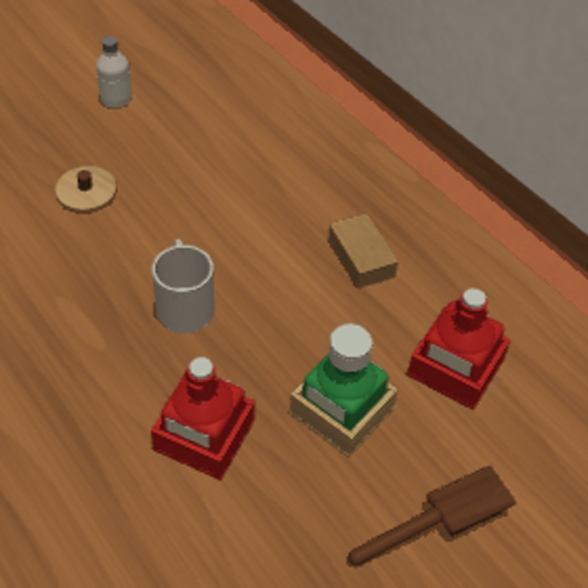

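```bash
cat > h.py <<'E'
import numpy as np,cv2
from scipy.spatial.transform import Rotation as R
from rig import ctrl
def pose(name,st=None):
    c=ctrl.get_calibration(name)
    if name=="wrist":
        T=np.eye(4);q=st["ee_rot"];T[:3,:3]=R.from_quat(np.r_[q[1:],q[0]]).as_matrix();T[:3,3]=st["position"]
        T=T@c["T_tool_cam"];return c,T
    T=np.eye(4);q=c["orientation"];T[:3,:3]=R.from_quat(np.r_[q[1:],q[0]]).as_matrix();T[:3,3]=c["xyz"];return c,T
def ray(name,uv,st=None):
    c,T=pose(name,st)
    d=np.array([(uv[0]-c["cx"])/c["fx"],-(uv[1]-c["cy"])/c["fy"],-1.]);return T[:3,3],T[:3,:3]@d
def at(name,uv,z,st=None):
    o,d=ray(name,uv,st);return np.round(o+d*(z-o[2])/d[2],4)
def proj(name,p,st=None):
    c,T=pose(name,st);q=T[:3,:3].T@(np.asarray(p)-T[:3,3]);return np.array([c["cx"]-c["fx"]*q[0]/q[2],c["cy"]+c["fy"]*q[1]/q[2]])
def tri(a,b):
    (o1,d1),(o2,d2)=a,b;A=np.c_[d1,-d2];s=np.linalg.lstsq(A,o2-o1,rcond=None)[0]
    p,q=o1+s[0]*d1,o2+s[1]*d2;return np.round((p+q)/2,4),np.linalg.norm(p-q)
E
python3 - <<'E'
from h import *
st=ctrl.state();print(R.from_quat(np.r_[st["ee_rot"][1:],st["ee_rot"][0]]).as_matrix().round(3))
f=lambda x,y:(80+x/2.1-.25,90+y/2.1-.25); g=lambda x,y:(140+x/2.1-.25,80+y/2.1-.25)
for n,a,b,z in (("cap top",f(594,204),g(350,342),.15),("knob",f(195,274),g(84,176),.038),("mugrim",f(395,271),g(184,270),.09),("red1",f(612,79),g(474,298),.13),("red2",f(543,336),g(201,367),.13),("lotion",f(62,157),g(110,44),.12)):
    print(n,at("top",a,z),at("side",b,z),tri(ray("top",a),ray("side",b)))
for n,a in (("carton corners",[(408,69),(476,84),(465,125),(400,108)]),("holder",[(533,193),(551,258),(616,239)]),("mughandle",[(350,250)]),("brush",[(690,165),(725,168),(690,305)])):
    print(n,[at("top",f(*p),.045) for p in a])
E
```

```text
[[-0.951  0.309  0.   ]
 [ 0.309  0.951  0.   ]
 [ 0.     0.    -1.   ]]
cap top [ 0.5804 -0.2646  0.15  ] [ 0.5777 -0.2686  0.15  ] (array([ 0.581 , -0.2659,  0.1447]), np.float64(0.0008950073422348721))
knob [0.5058 0.2549 0.038 ] [0.5063 0.2546 0.038 ] (array([0.506 , 0.2548, 0.0379]), np.float64(0.0005872823201042579))
mugrim [ 0.5041 -0.0192  0.09  ] [ 0.506  -0.0234  0.09  ] (array([ 0.5061, -0.0199,  0.0861]), np.float64(0.0034465875276540594))
red1 [ 0.7503 -0.3034  0.13  ] [ 0.754  -0.2929  0.13  ] (array([ 0.7454, -0.2992,  0.1426]), np.float64(0.0004672146235006658))
red2 [ 0.4202 -0.1988  0.13  ] [ 0.425  -0.1874  0.13  ] (array([ 0.4199, -0.1958,  0.144 ]), np.float64(0.00014209702704712817))
lotion [0.6511 0.4154 0.12  ] [0.6511 0.412  0.12  ] (array([0.6527, 0.4169, 0.1162]), np.float64(0.0013891169930145952))
carton corners [array([ 0.7988, -0.0405,  0.045 ]), array([ 0.7756, -0.1373,  0.045 ]), array([ 0.7148, -0.1201,  0.045 ]), array([ 0.7404, -0.0285,  0.045 ])]
holder [array([ 0.6164, -0.2117,  0.045 ]), array([ 0.5259, -0.2324,  0.045 ]), array([ 0.5518, -0.3221,  0.045 ])]
mughandle [array([0.5375, 0.0415, 0.045 ])]
brush [array([ 0.6554, -0.4312,  0.045 ]), array([ 0.6509, -0.4792,  0.045 ]), array([ 0.4621, -0.4153,  0.045 ])]
```

>>> drive_tool(commands=[[[50,6.26,-6.78,-2,-11],[50,6.26,-6.78,-2,-11],[50,6.26,-6.78,-2,-11],[50,6.26,-6.78,-2,-11],[50,6.26,-6.78,-2,-11],[50,6.26,-6.78,-2,-11],[50,6.26,-6.78,-2,-11],[50,6.26,-6.78,-2,-11],[50,6.26,-6.78,-2,-11],[50,6.26,-6.78,-2,-11],[50,6.26,-6.78,-2,-11],[50,6.26,-6.78,-2,-11],[50,6.26,-6.78,-2,-11],[50,6.26,-6.78,-2,-11],[50,6.26,-6.78,-2,-11]]], squeeze=40)

```text
time_s: 3.2
position: [0.5054, 0.2565, 0.1316]
ee_rot: [-0.0, 0.668, 0.744, 0.0]
force: [0.1, -0.2, 0.1]
width: 0.586
```

```bash
cat > look.py <<'E'
from h import *
import sys
st=ctrl.state();im=ctrl.camera("wrist");n=sys.argv[1]
np.save("pics/st_"+n,st,allow_pickle=True)
cv2.imwrite(f"pics/{n}.png",im[:,:,::-1])
print(st["time_s"],st["position"].round(4),st["qpos"].round(2),st["force"].round(1),st["width"])
E
python3 look.py w1
```

```text
3.2 [0.5054 0.2565 0.1316] [-0.82  0.28  0.32  1.76 -0.1   1.11 -0.36] [ 0.1 -0.2  0.1] 0.5863749357017655
```

View pics/w1.png

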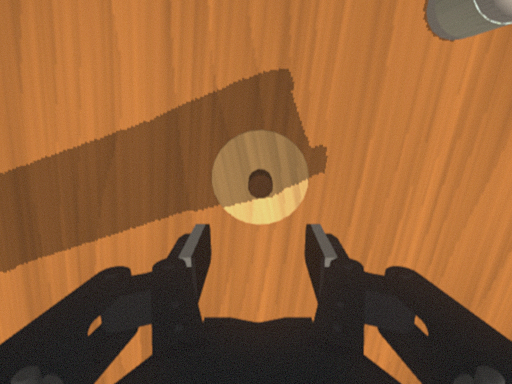

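The wrist view shows the lid disc centred near (260,177) with its knob at (260,183), between the fingers.

```bash
python3 - <<'E'
from h import *
st=np.load("pics/st_w1.npy",allow_pickle=True).item()
print(at("wrist",(260,177),.012,st),at("wrist",(260,183.5),.036,st),ctrl.state()["position"],ctrl.state()["qvel"].round(3))
print(proj("wrist",[.506,.2548,.012],st))
q=st["ee_rot"];print(R.from_quat(np.r_[q[1:],q[0]]).as_matrix().round(3))
E
```

```text
[0.5088 0.2596 0.012 ] [0.5085 0.2598 0.036 ] [0.50552941 0.25630266 0.13154666] [ 0.005  0.001  0.004 -0.     0.002 -0.     0.002]
[256.54295093 181.63607895]
[[-0.107  0.994  0.   ]
 [ 0.994  0.107  0.   ]
 [ 0.     0.    -1.   ]]
```

>>> drive_tool(commands=[[[50,0.04,0.04,-1,0],[50,0.04,0.04,-1.7,0],[50,0.04,0.04,-2.0,0],[50,0.04,0.04,-2.0,0],[50,0.04,0.04,-2.0,0]]])

```text
time_s: 3.75
position: [0.5087, 0.2579, 0.0327]
ee_rot: [0.0, 0.669, 0.743, 0.001]
force: [-0.7, -0.4, 0.2]
width: 0.589
```

```bash
python3 look.py w2
```

```text
3.75 [0.5087 0.2579 0.0327] [-0.8   0.41  0.3   1.83 -0.15  0.92 -0.33] [-0.7 -0.4  0.2] 0.5889295158687575
```

View pics/w2.png

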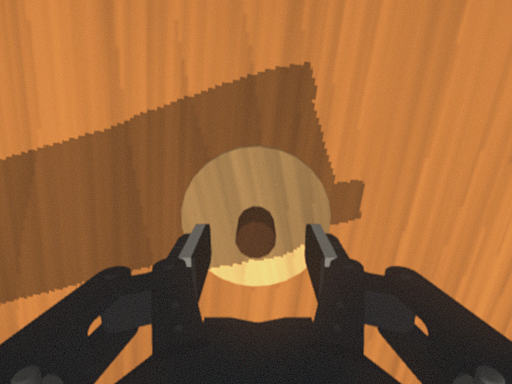

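The knob's top is at (256,239), the disc centre at about (256,217): the jaws straddle the knob.

```bash
python3 - <<'E'
from h import *
st=np.load("pics/st_w2.npy",allow_pickle=True).item()
print(at("wrist",(256,217),.012,st),at("wrist",(256,239),.038,st),st["position"], proj("wrist",st["position"],st))
E
```

```text
[0.5088 0.2602 0.012 ] [0.5091 0.2583 0.038 ] [0.50870655 0.25794946 0.03272725] [255.25986168 235.16273723]
```

>>> drive_tool(commands=[[[50,0,0.02,-0.2,0],[50,0,0.02,-0.36,0],[50,0,0.02,-0.36,0],[20,0,0.02,-0.36,0],[10,0,0.02,-0.36,0],[10,0,0.02,-0.36,0],[10,0,0.02,-0.36,0],[10,0,0.02,-0.36,0]]], squeeze=40)

```text
time_s: 4.6
position: [0.5082, 0.2586, 0.0137]
ee_rot: [0.0, 0.669, 0.743, 0.0]
force: [-0.2, 0.3, 3.2]
width: 0.238
```

>>> drive_tool(commands=[[[10,0,0,0.5,0],[10,0,0,1.3,0],[10,0,0,2.2,0],[10,0,0,2.6,0],[10,0,-1,2.6,0],[10,0,-2,2.6,0],[10,0,-3,2.6,0],[10,0,-3.9,2.6,0],[10,0,-4.7,2.6,0],[10,0,-5.3,2.6,0],[10,0,-5.6,2.6,0],[10,0,-5.6,2.6,0],[10,0,-5.6,2.6,0],[10,0,-5.6,2.6,0]]])

```text
time_s: 6.0
position: [0.5079, -0.02, 0.1432]
ee_rot: [-0.0, 0.668, 0.744, 0.0]
force: [-0.2, -0.0, -2.0]
width: 0.239
```

```bash
python3 - <<'E'
from h import *
st=ctrl.state();print(st["time_s"],st["position"],st["width"])
for n,b in (("top",(215,180,305,260)),("side",(185,150,270,250))):
    im=ctrl.camera(n)[:,:,::-1];cv2.imwrite(f"pics/{n}1.png",im)
    o=cv2.imread(f"pics/{n}0.png");l,t,r,bb=b
    cv2.imwrite(f"pics/{n}1c.png",np.hstack([cv2.resize(a[t:bb,l:r],None,fx=4.4,fy=4.4,interpolation=cv2.INTER_CUBIC) for a in (o,im)]))
E
```

```text
6.0 [ 0.50785968 -0.02004182  0.14318113] 0.23912917520760438
```

View pics/top1c.png

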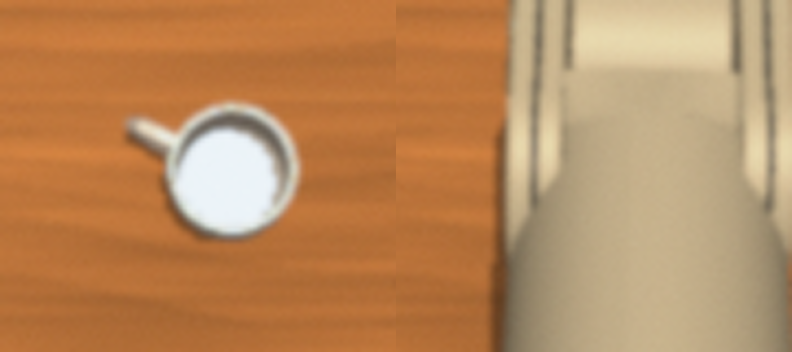

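View pics/side1c.png

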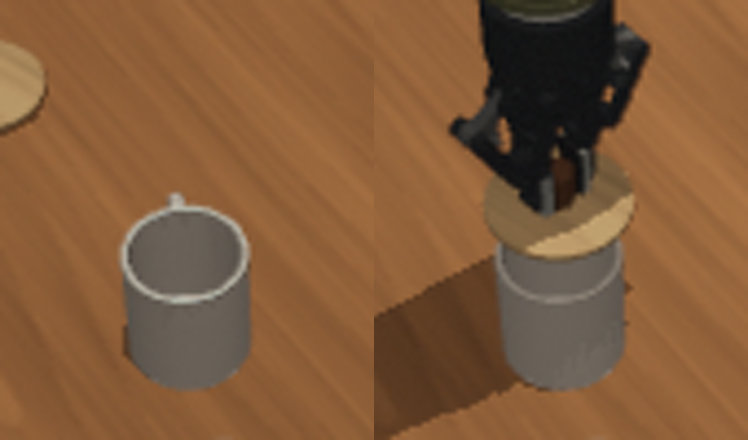

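```bash
python3 - <<'E'
from h import *
b=(185,150)
def cr(n,p,b):return (proj(n,p)-b+.5)*4.4-.5
th=np.linspace(0,2*np.pi,90)
def circ(n,c,r,b): 
    e=np.array([cr(n,[c[0]+r*np.cos(t),c[1]+r*np.sin(t),c[2]],b) for t in th]);return e.min(0).round(1),e.max(0).round(1)
print("lid top disc",circ("side",(.5079,-.02,.1415),.046,b),"bottom",circ("side",(.5079,-.02,.1355),.046,b))
from scipy.optimize import least_squares
# mug fit side: left,right,top,bottom
def fit(n,m,b):
    def f(p):
        lo,hi=circ(n,(p[0],p[1],.09),.04,b);return np.r_[lo,hi]-m
    def circ2(p):
        e=np.array([cr(n,[p[0]+.04*np.cos(t),p[1]+.04*np.sin(t),.09],b) for t in th]);return np.r_[e.min(0),e.max(0)]-m
    s=least_squares(circ2,[.505,-.02]);return s.x,s.fun.round(1)
print(fit("side",[121,206,249,304],b)); print(fit("top",[165,102,299,239],(215,180)))
E
```

```text
lid top disc (array([108.3, 143.1]), array([260.4, 256.2])) bottom (array([108.9, 149.7]), array([260.5, 262.8]))
(array([ 0.50636512, -0.0193107 ]), array([-0.3,  0.1,  0.3, -0.1]))
(array([ 0.50552643, -0.01779146]), array([ 2.6,  4.2, -2.6, -4.1]))
```

```bash
python3 - <<'E'
from h import *
im=cv2.imread("pics/side1.png");l,t,r,b=205,175,260,215
a=cv2.resize(im[t:b,l:r],None,fx=14,fy=14,interpolation=cv2.INTER_CUBIC)
th=np.linspace(0,2*np.pi,120)
for c,z,col in (((.5079,-.02),.1415,(255,0,0)),((.5079,-.02),.1355,(255,0,0)),((.5079,-.018),.1415,(0,255,0)),((.5079,-.018),.1355,(0,255,0))):
    p=np.array([(proj("side",[c[0]+.046*np.cos(k),c[1]+.046*np.sin(k),z])-(l,t)+.5)*14-.5 for k in th]);cv2.polylines(a,[p.astype(np.int32)],True,col,1)
p=np.array([(proj("side",[.5064+.04*np.cos(k),-.0193+.04*np.sin(k),.09])-(l,t)+.5)*14-.5 for k in th]);cv2.polylines(a,[p.astype(np.int32)],True,(0,0,255),1)
cv2.imwrite("pics/s1z.png",a)
E
```

```text
(no output)
```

View pics/s1z.png

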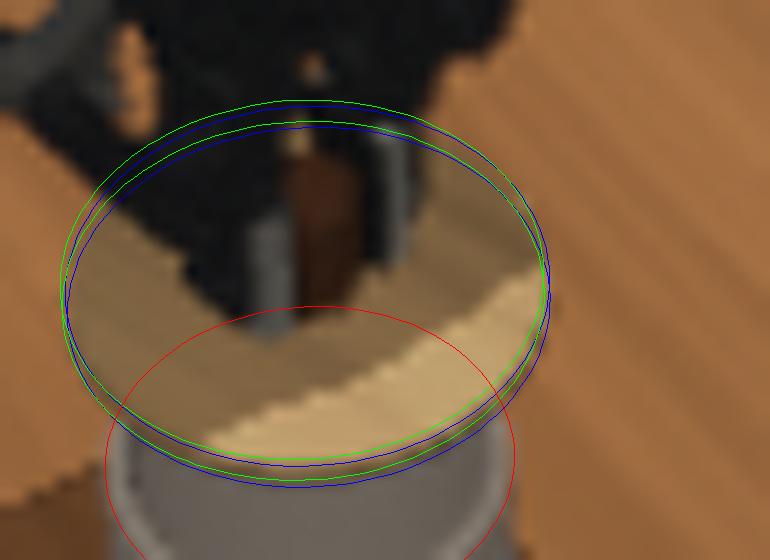

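>>> drive_tool(commands=[[[10,-0.03,0,-0.4,0],[10,-0.03,0,-0.65,0],[10,-0.03,0,-0.8,0],[10,-0.03,0,-0.88,0],[10,-0.03,0,-0.9,0],[10,-0.03,0,-0.9,0]]])

```text
time_s: 6.7
position: [0.5066, -0.0215, 0.0986]
ee_rot: [0.0, 0.669, 0.743, 0.0]
force: [0.3, -0.1, -0.4]
width: 0.243
```

```bash
python3 - <<'E'
from h import *
st=ctrl.state();print(st["time_s"],st["position"],st["force"],st["wrist_torque"])
im=ctrl.camera("side")[:,:,::-1];cv2.imwrite("pics/side2.png",im)
cv2.imwrite("pics/side2c.png",cv2.resize(im[160:250,185:275],None,fx=6,fy=6,interpolation=cv2.INTER_CUBIC))
E
```

```text
6.7 [ 0.50664488 -0.02149009  0.09859053] [ 0.25948823 -0.0863733  -0.44099322] [ 0.05324506 -0.03238286  0.03161647]
```

View pics/side2c.png

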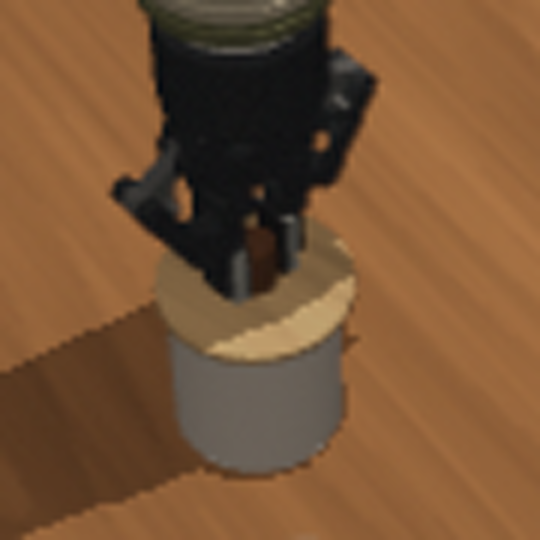

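>>> drive_tool(commands=[[[48,0,0,0,0],[48,0,0,0,0],[48,0,0,0,0],[48,0,0,0.4,0],[48,0,0,1.0,0],[70,0,0,2.0,0],[70,0,0,2.6,0],[70,0,0,2.6,0]]])

```text
time_s: 7.55
position: [0.5086, -0.0215, 0.2329]
ee_rot: [0.002, 0.669, 0.743, 0.003]
force: [0.2, 0.1, 0.4]
width: 0.823
```

```bash
python3 look.py w3;  python3 - <<'E'
from h import *
im=ctrl.camera("side")[:,:,::-1];cv2.imwrite("pics/side3.png",im)
w=cv2.imread("pics/w3.png")
cv2.imwrite("pics/c3.png",np.hstack([cv2.resize(im[160:250,185:275],(384,384),interpolation=cv2.INTER_CUBIC),w[:,80:480]]))
E
```

```text
7.55 [ 0.5086 -0.0215  0.2329] [-0.54  0.06  0.52  1.79 -0.03  1.29  0.09] [0.2 0.1 0.4] 0.8229737725675299
```

View pics/c3.png

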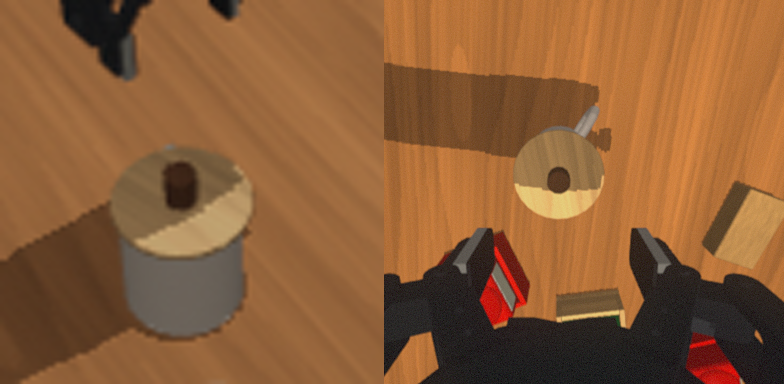

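Lid sits level on the mug, released (wrist view knob at ~(254,180) on the disc; no tilt in the side view). Now over the green bottle's white cap.

>>> drive_tool(commands=[[[70,1.43,-4.89,0,-10],[70,1.43,-4.89,0,-10],[70,1.43,-4.89,0,-10],[70,1.43,-4.89,0,-10],[70,1.43,-4.89,0,-10],[70,1.43,-4.89,0,-10],[70,1.43,-4.89,0,-10],[70,1.43,-4.89,0,-10],[70,1.43,-4.89,0,-10],[70,1.43,-4.89,0,-10],[70,1.43,-4.89,0,-10],[70,1.43,-4.89,0,-10]]])

```text
time_s: 8.85
position: [0.5779, -0.2658, 0.2285]
ee_rot: [-0.0, 0.951, 0.31, 0.0]
force: [0.7, 0.5, 0.5]
width: 0.818
```

```bash
python3 look.py w4
```

```text
8.85 [ 0.5779 -0.2658  0.2285] [-0.23  0.44  0.8   1.47 -0.32  1.37 -0.35] [0.7 0.5 0.5] 0.8183457755450539
```

View pics/w4.png

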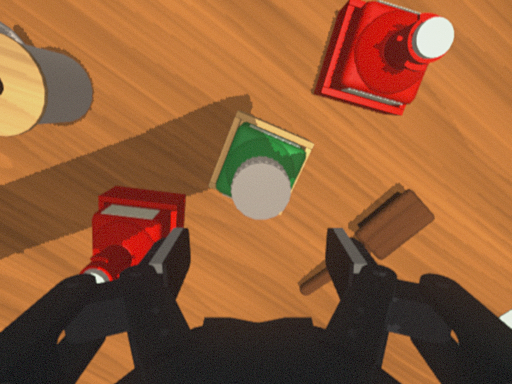

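The grey-white wide cap on the green bottle is at about (261,190); red look-alikes at (120,230) and (380,50) have narrow caps and red bodies, so they're not meant.

```bash
python3 - <<'E'
from h import *
st=np.load("pics/st_w4.npy",allow_pickle=True).item()
im=cv2.imread("pics/w4.png");l,t,r,b=200,140,320,230
a=cv2.resize(im[t:b,l:r],None,fx=6,fy=6,interpolation=cv2.INTER_CUBIC)
th=np.linspace(0,2*np.pi,120)
c0=at("wrist",(261.5,190),.15,st);print(c0, at("wrist",(261.5,187),.15,st))
for z,col in ((.15,(0,0,255)),(.12,(255,0,0))):
    p=np.array([(proj("wrist",[c0[0]+.024*np.cos(k),c0[1]+.024*np.sin(k),z],st)-(l,t)+.5)*6-.5 for k in th]);cv2.polylines(a,[p.astype(np.int32)],True,col,1)
cv2.imwrite("pics/w4z.png",a)
E
```

```text
[ 0.5837 -0.2673  0.15  ] [ 0.5858 -0.2658  0.15  ]
```

View pics/w4z.png

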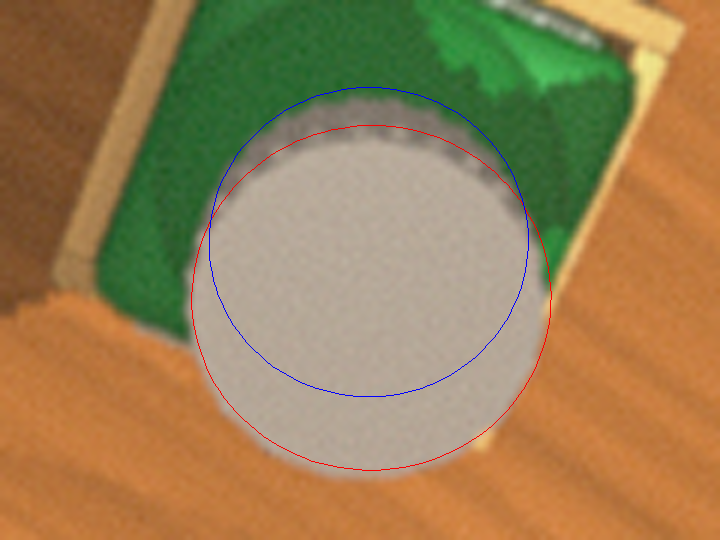

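>>> drive_tool(commands=[[[78,0.08,-0.02,-0.8,0],[78,0.08,-0.02,-1.2,0],[78,0.08,-0.02,-1.2,0],[78,0.08,-0.02,-1.2,0],[78,0.08,-0.02,-1.2,0]]])

```text
time_s: 9.4
position: [0.5825, -0.2675, 0.17]
ee_rot: [0.001, 0.951, 0.309, 0.001]
force: [-0.5, 0.6, -0.4]
width: 0.91
```

```bash
python3 look.py w5; python3 - <<'E'
from h import *
st=np.load("pics/st_w5.npy",allow_pickle=True).item()
im=cv2.imread("pics/w5.png")
th=np.linspace(0,2*np.pi,120)
for c0,col in ((st["position"],(0,0,255)),([.5815,-.267],(0,255,0)),([.583,-.268],(255,0,0))):
    p=np.array([proj("wrist",[c0[0]+.024*np.cos(k),c0[1]+.024*np.sin(k),.15],st) for k in th]);cv2.polylines(im,[p.round().astype(np.int32)],True,col,1)
cv2.imwrite("pics/w5z.png",im)
E
```

```text
9.4 [ 0.5825 -0.2675  0.17  ] [-0.21  0.49  0.78  1.53 -0.36  1.26 -0.32] [-0.5  0.6 -0.4] 0.9100408405383505
```

View pics/w5z.png

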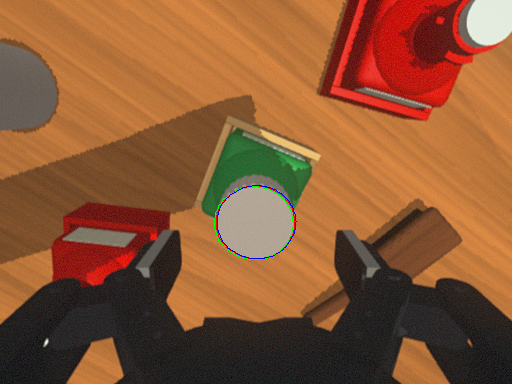

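The cap's top at (256,222) coincides with the outline predicted at the TCP, so it's centred. Descend and grip.

>>> drive_tool(commands=[[[78,0,0,-0.6,0],[78,0,0,-1.0,0],[78,0,0,-1.16,0],[78,0,0,-1.16,0],[40,0,0,-1.16,0],[40,0,0,-1.16,0],[40,0,0,-1.16,0],[40,0,0,-1.16,0],[40,0,0,-1.16,0],[40,0,0,-1.16,0]]], squeeze=50)

```text
time_s: 10.45
position: [0.5824, -0.2672, 0.1115]
ee_rot: [0.0, 0.951, 0.309, 0.001]
force: [-1.8, 1.0, 5.5]
width: 0.549
```

```bash
python3 look.py w6; python3 - <<'E'
from h import *
print(ctrl.state()["wrist_torque"])
im=ctrl.camera("side")[:,:,::-1];cv2.imwrite("pics/side4.png",im)
w=cv2.imread("pics/w6.png")
cv2.imwrite("pics/c4.png",np.hstack([cv2.resize(im[200:310,250:360],(384,384),interpolation=cv2.INTER_CUBIC),w[:,80:480]]))
E
```

```text
10.45 [ 0.5824 -0.2672  0.1115] [-0.19  0.55  0.75  1.59 -0.4   1.16 -0.3 ] [-1.8  1.   5.5] 0.5485050225171169
[0.30189544 0.36508472 0.00603333]
```

View pics/c4.png

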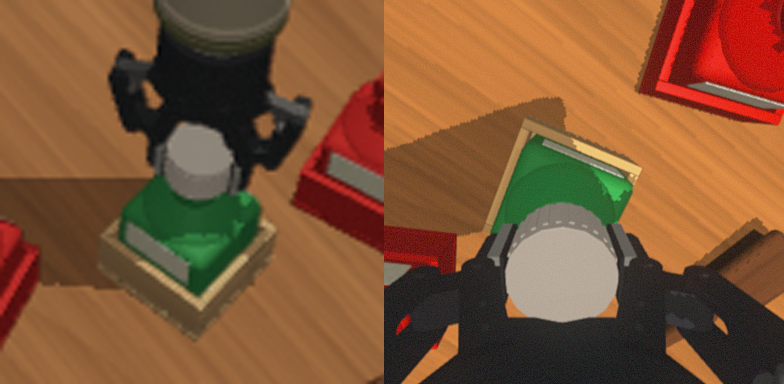

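>>> drive_tool(commands=[[[40,0,0,-0.04,0],[40,0,0,-0.08,0],[40,0,0,-0.12,0],[40,0,0,-0.14,0],[40,0,0,-0.14,0],[40,0,0,-0.14,0]]])

```text
time_s: 11.15
position: [0.5825, -0.2672, 0.1059]
ee_rot: [0.0, 0.951, 0.309, 0.001]
force: [-7.4, 4.4, 18.6]
width: 0.546
```

```bash
python3 look.py w7; python3 - <<'E'
from h import *
im=ctrl.camera("side")[:,:,::-1];cv2.imwrite("pics/side5.png",im)
o=cv2.imread("pics/side4.png")
cv2.imwrite("pics/c5.png",np.hstack([cv2.resize(i[220:285,270:335],(390,390),interpolation=cv2.INTER_CUBIC) for i in(o,im)]))
E
```

```text
11.15 [ 0.5825 -0.2672  0.1059] [-0.19  0.55  0.74  1.6  -0.4   1.15 -0.29] [-7.4  4.4 18.6] 0.5464633187910625
```

View pics/c5.png

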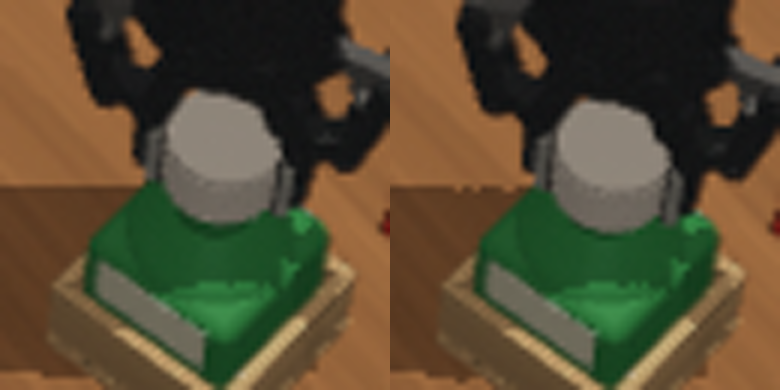

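>>> drive_tool(commands=[[[40,0,0,0,0.6],[40,0,0,0,1.4],[40,0,0,0,2.2],[40,0,0,0,3],[40,0,0,0,3.8],[40,0,0,0,4.6],[40,0,0,0,5.4],[40,0,0,0,6],[40,0,0,0,6],[40,0,0,0,6]]])

```text
time_s: 12.25
position: [0.5826, -0.2666, 0.1059]
ee_rot: [0.0, 0.809, 0.588, 0.001]
force: [-8.2, 6.7, 19.4]
width: 0.548
```

```bash
python3 - <<'E'
from h import *
s=ctrl.state();print(s["wrist_torque"].round(2),s["qpos"].round(2)); q=s["ee_rot"];m=R.from_quat(np.r_[q[1:],q[0]]).as_matrix();print(np.degrees(np.arctan2(m[1,0],m[0,0])))
E
```

```text
[1.26 1.63 0.13] [-0.1   0.51  0.61  1.59 -0.32  1.13  0.27]
72.06259651306165
```

>>> drive_tool(commands=[[[40,0,0,0,0.8],[40,0,0,0,1.6],[40,0,0,0,2.4],[40,0,0,0,3.2],[40,0,0,0,4],[40,0,0,0,4],[40,0,0,0,4]]])

```text
time_s: 12.95
position: [0.5819, -0.2665, 0.1058]
ee_rot: [-0.0, 0.669, 0.743, 0.001]
force: [-11.6, 7.4, 22.4]
width: 0.548
```

```bash
python3 look.py w8; python3 - <<'E'
from h import *
s=ctrl.state();print(s["wrist_torque"].round(2))
a,b=cv2.imread("pics/w7.png"),cv2.imread("pics/w8.png")
cv2.imwrite("pics/c8.png",np.hstack([cv2.resize(i[170:340,150:360],(400,324),interpolation=cv2.INTER_CUBIC) for i in(a,b)]))
E
```

```text
12.95 [ 0.5819 -0.2665  0.1058] [-0.04  0.5   0.53  1.59 -0.27  1.13  0.66] [-11.6   7.4  22.4] 0.5476008594168105
[1.44 2.37 0.22]
```

View pics/c8.png

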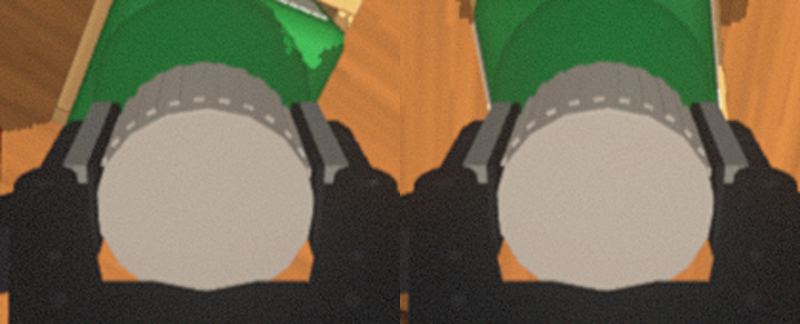

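The rib pattern sits unchanged between the pads in both frames, so the cap turned with the gripper. Lifting straight up.

>>> drive_tool(commands=[[[40,0,0,0.1,0],[40,0,0,0.25,0],[40,0,0,0.4,0],[40,0,0,0.6,0],[40,0,0,0.6,0]]])

```text
time_s: 13.5
position: [0.5828, -0.2679, 0.1353]
ee_rot: [0.002, 0.669, 0.743, 0.0]
force: [-0.4, -0.6, -0.1]
width: 0.545
```

```bash
python3 look.py w9; python3 - <<'E'
from h import *
im=ctrl.camera("side")[:,:,::-1];cv2.imwrite("pics/side6.png",im)
w=cv2.imread("pics/w9.png")
cv2.imwrite("pics/c9.png",np.hstack([cv2.resize(im[200:310,250:360],(384,384),interpolation=cv2.INTER_CUBIC),w[:,80:480]]))
E
```

```text
13.5 [ 0.5828 -0.2679  0.1353] [-0.04  0.47  0.54  1.56 -0.25  1.18  0.65] [-0.4 -0.6 -0.1] 0.5454395800554023
```

View pics/c9.png

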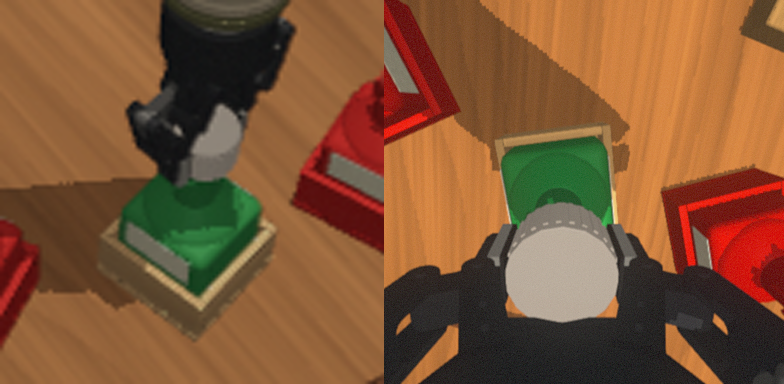

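The cap is off (in the jaws at (258,275) in the wrist view, free, force about 0). On to the final height.

>>> drive_tool(commands=[[[40,0,0,0.3,0],[40,0,0,0.6,0],[40,0,0,0.9,0],[40,0,0,1.05,0],[40,0,0,1.12,0],[40,0,0,1.12,0],[40,0,0,1.12,0],[40,0,0,1.12,0],[40,0,0,1.12,0],[40,0,0,1.12,0]]])

```text
time_s: 14.6
position: [0.5818, -0.267, 0.189]
ee_rot: [-0.0, 0.669, 0.743, -0.0]
force: [-0.2, 0.6, -0.6]
width: 0.548
```

```bash
python3 look.py w10; python3 - <<'E'
from h import *
im=ctrl.camera("side")[:,:,::-1];cv2.imwrite("pics/side7.png",im)
w=cv2.imread("pics/w10.png")
print(ctrl.state()["qvel"].round(3))
cv2.imwrite("pics/c10.png",np.hstack([cv2.resize(im[160:310,200:360],(410,384),interpolation=cv2.INTER_CUBIC),w[:,100:480]]))
E
```

```text
14.6 [ 0.5818 -0.267   0.189 ] [-0.06  0.42  0.55  1.5  -0.23  1.28  0.63] [-0.2  0.6 -0.6] 0.5483417564687333
[-0.001 -0.     0.     0.001  0.001 -0.001 -0.   ]
```

View pics/c10.png

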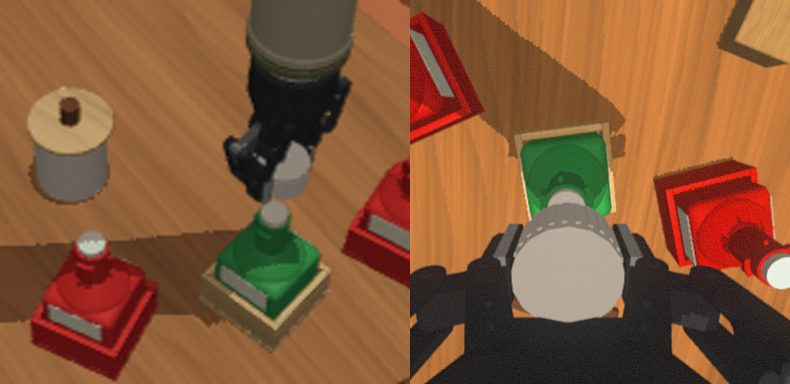

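The side view shows the lid level on the mug, the bottle's neck bare and the cap held upright above it. Everything is still.

```bash
python3 -c "
from rig import ctrl
print(ctrl.finish_job())"
```

```text
the job is handed in; nothing more can be done
None
```

I covered the mug with its lid, opened the stain remover and handed the job in at about 14.7 s of the 53 s allowed. The system gives no verdict, so the results below are my own checks.

- **Lid:** I gripped it by the knob, set it on the mug's rim and let go. The side view straight after release and the last one both show it sitting level and centred by eye. I estimate it is within about 2 mm of centre.
- **Opening the cap:** I gripped the cap at 50 N and pushed it down about 5.5 mm to the stop, with roughly 19 N of force. I then turned it 60° anticlockwise while holding it down. The ribs stayed in the same place between the pads, so the cap turned with the gripper.
- **Final hold:** The cap came off cleanly, with near-zero force during the lift. It is held upright about 78 mm above its closed height, over the bottle's axis, with joint speeds near zero.
- **Bystanders:** The arm never went near the lotion, carton or hairbrush. I did not re-measure their positions at the end.
- **Disagreements:** The top, side and wrist cameras differed by about 3 to 5 mm on the lid and 4 to 6 mm on the cap, and I relied on close wrist views for both. The arm blocked the top view of the mug during placement, so I aligned the lid from the side view only.

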